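# Lock the decorating wheel with its index pin

### The arm

A 6-joint arm with a two-finger parallel gripper is mounted at the origin on the work surface. World frame = base frame: x ahead of the robot, y to its left, z up, the work surface at z = 0. Lengths are in m, angles in rad, forces in N, time in s.
With the tool pointing down it reaches from about 0.3 to 0.775 m from the base axis. Payload 14.6 kg.
Tool frame: the origin (TCP) lies on the centre line of the jaws, within the pads' length; the fingertips stand ctrl.tcp_to_tips ahead of it and the grasp point (between the pads) lies 2 mm behind it (ctrl.tcp_to_tips is the distance from the TCP to the fingertips, in m); z points along the fingers, y is the line along which they close (so a half turn about z gives the same grasp; the last joint's range is limited). The gripper opens to 94 mm and grips with 3 to 60 N. Pads are 16 mm wide; open, the fingers measure 119 mm over their backs; the gripper's body (75 mm by 177 mm) begins 78 mm behind the grasp point.
Start: joints at [1.096, 0.3, 1.521, -0, 1.321, -0.067], TCP at [0.218, 0.505, 0.222] pointing down, gripper open.
Joint ranges: [-3.03, 3.03], [-0.79, 2.21], [0.23, 2.52], [-1.04, 4.18], [0, 3.07], [-2.55, 2.55]. Speed limits (rad/s): [2.22, 2.22, 2.57, 3.14, 3.14, 3.14].

### API

Orientations are given as [roll, pitch, yaw] about the fixed x, y, z axes, in that order (R = Rz(yaw) Ry(pitch) Rx(roll)).
In Python, from station import telemetry, viewer, hand_in, ctrl gives the robot as it stands.
- The arm moves only by the tool step_arm, never from a script. Its argument "plan" is a list of rows, each an object of numbers: "dx", "dy", "dz": the shift along the tool's x, y, z scaled (see below); "rx", "ry", "rz": the turn, a rotation vector about the tool's x, y, z scaled (see below); "claw": the closure, from 0 (fully open) to 1 (shut). In form: [{"dx": .., "dy": .., "dz": .., "rx": .., "ry": .., "rz": .., "claw": ..}, ...]. A call has 1 to 10 rows; each row shifts and turns the commanded pose from where the row before left it, along the tool's axes as they then stand; what a row does not reach is not made up. The controller multiplies each number of a shift by 0.1 m and each number of a turn by 90 degrees. A row lasts 1/10 s, in which the tool goes at most 50 mm and 8.59 degrees, less where a joint would pass 70% of its speed; a pose out of reach is approached as far as the arm can. A call with a number of a shift or a turn outside -1 to 1 is refused whole. A call with a gripper value outside its range is refused whole. The fingers move at their own pace and stop on an object; "grip_force" is the grip in N (left out, the last holds). Time passes only in rows, so rows that do not move let the fingers close. It gives the time, the measured TCP pose, the force, the opening and the grip force at its end, in the units of the state.
- telemetry.get_obs(): the state, without advancing time (a new reading comes with each control period).
- viewer.camera(name): name is "scene" or "top" or "wrist"; returns a dict with "img" (420x560x3 uint8, red, green, blue), "z_map" (420x560 float32, m along the optical axis (not along the pixel's ray), 0 where there is no reading), "fx", "fy", "cx", "cy" (pixels), "dist" ([k1, k2, p1, p2, k3] as OpenCV has them; the pictures are not rectified), "R" (3x3) and "t" (3): a world point X has camera coordinates R X + t; the wrist camera has in their place "tool_from_camera" (4x4, takes a point from camera to tool coordinates, whose origin is the TCP and whose axes are the flange's). Camera axes: x right, y down, z forward; pixel columns grow to the right and rows downward; lengths in m; the calibration is good to about 2 mm. A picture is of the moment at which its call begins: read the wrist's pose just before it.
- hand_in(): hands the job in; it is judged then, once.
Trained networks look in a picture, given as the dict that the camera call returned (one of the last four; its "shot" number tells which), for a name from the list of things; names that differ only in an ending like _2 or _b are one class to them, and where a whole thing is asked for, a point or a joint stands for the part that bears it (a point fixed in the world has none). Each returns a list of dicts, best first, with "score" (0 to 1); they miss things now and then, are a little off and sometimes report something else, mostly with a low value. They report only what shows in the picture. A call takes as long as a camera call. They do not tell look-alikes from the thing itself.
- viewer.recognise(target, picture): "rect" ([left, top, right, bottom] in pixels, round what is visible of it).
The state is a dict: "time_s": time; "qpos": joint angles; "joint_vel": joint speeds; "tau": joint torques, N m; "ee_pos": TCP position; "eef_rot": TCP orientation; "force": force on the tool from outside, world axes, zero at the start; "moment": the same for the moment, N m; "grip_width": finger opening in m; "grip_force": force on a finger pad.
Only numpy, scipy, OpenCV 4.12 (cv2) and the standard library are available. Lean on these libraries where they do the work, as an engineer would, in place of code of your own. Each camera call takes 0.05 s, during which the arm holds its last target. There are 200 camera calls.

### The job

Lock the decorating wheel so the cup on it can be pierced: take the steel index pin from the tool block, put it down through the bushed hole in the wheel head, lean on it only lightly and walk the wheel round with it until you feel it drop into a hole of the index plate hidden underneath, then press it fully home, shoulder down on the bushing, and let go. Never force the pin against the index plate: a light hand, well under 4 kg of push. Leave the cup standing in the middle of the wheel, the other tools in the block, and the plaster mould where it is.

Things in the scene. Friction and masses are not known exactly. Their poses are not given: they have to be found in the camera images.
- pin_grip (a point): Plain steel index pin, upright in one of the block's three holes (which one varies); 83 mm long, 110 g. From the tip up: round shank 10 mm diameter, 33 mm long, its last 4 mm coned to a 6 mm flat tip; shoulder disc 20 mm diameter, 4 mm thick; straight round handle 16 mm diameter, 46 mm long. This point: on its axis, mid-handle, 60 mm above the tip, 23 mm below the top; z up along the pin.
- pin_tip (a point): Centre of the index pin's lower end; z up along the pin. Riding on the index plate (the steel is oiled) it is 20 mm below the bushing's top (shoulder 13 mm above the bushing). It sinks in, and the push under it vanishes, when the wheel is turned, either way, by under 60 degrees to bring the bushing over a plate hole. Home, shoulder on the bushing, it is 33 mm below the bushing's top.
- wheel_base: The decorating wheel, standing fast on the bench; origin on its vertical axis at bench height, z up. Cast foot 180 mm diameter; aluminium wheel head 236 mm diameter, 12 mm thick, top face 75 mm above the bench. The head turns about this axis.
- collar_hole (a point): Mouth centre of the hole in the wheel head, at the top face of a square steel bushing (30 x 30 mm, 4 mm proud of the head, top 79 mm above the bench). Round, 12 mm diameter, straight down 16 mm right through, 85 mm from the wheel's axis. Turns with the head; x points outward from the axis, z up.
- plate_face (a point): Centre of the top face of the fixed steel index plate, on the wheel's axis, out of sight 4 mm under the head, 59 mm above the bench, 20 mm below the bushing's top. 14 mm thick, six 12 mm through holes evenly at 60 degrees on the same 85 mm radius. Its clocking is unknown (this point's axes do not tell); at the start no hole is under the bushing.
- wheel_head (a joint): Turn of the wheel head on its foot, rad, counterclockwise from above positive; 0 has the bushed hole on the foot's +x side. It turns freely with about 0.03 N m of friction, in both directions.
- ware_mid (a point): Clay-coloured cup, standing loose, open end up, at the middle of the wheel head, 76 mm across, 56 mm tall, its centre half-way up; z up. To be left standing there; it turns along with the wheel.
- tool_block: Wooden tool block, fixed, 196 x 56 x 45 mm; origin at the centre of its underside, x along its length, z up. Three holes of 12 mm diameter, 38 mm deep, in its top, at x = -65, 0 and +65 mm; the pin and two wooden-handled tools stand in them, shoulders resting on the top.
- tool_a_mid (a point): A slim light-wood tool handle standing in the block, top 59 mm above the block; middle of the handle. Leave alone.
- tool_b_mid (a point): A stubby dark-wood tool handle standing in the block, top 43 mm above the block; middle of the handle. Leave alone.
- mould_mid (a point): A strapped two-part plaster mould, 100 x 100 x 85 mm, standing loose on the bench; its centre. Leave alone.
Not all that is in view belongs to the job. Leave any green or purple look-alike of the part that bears pin_grip alone.

How it is judged:
On the way, in this order (a step that is already met when the one before it is completed fails the run):
1. the pin is lifted clear of the tool block (height (world z) of pin_tip above 0.05 m), for 0.1 s.
2. the pin stands in the bushed hole of the wheel head (z of pin_tip in the frame of collar_hole below -0.006 m and horizontal distance between pin_tip and collar_hole below 0.005 m), for 0.1 s.
At the end, for the whole second after the job is handed in: Pin home in bushing and index plate: tip at least 31 mm below the bushing's top (33 with the shoulder down), within 4 mm of the hole's centre, upright within 0.1 rad; wheel at rest; cup upright within 20 mm of the wheel's middle; other tools and mould within 20 mm of where they stood (z of pin_tip in the frame of collar_hole below -0.031 m and horizontal distance between pin_tip and collar_hole below 0.004 m and angle between each of pin_tip, ware_mid's own z axis and vertical below 0.1 rad and z of ware_mid in the frame of wheel_base above 0.098 m and horizontal distance between ware_mid and wheel_base below 0.02 m and not (velocity of joint wheel_head above 0.05 rad/s) and velocity of joint wheel_head above -0.05 rad/s and distance of each of tool_a_mid, tool_b_mid, mould_mid from where it was at the start of the episode below 0.02 m); the robot touches nothing.
It fails at once if the pin is forced against the index plate with more than 40 N (contact force between index_pin and index_plate above 40 N).
It fails at once if the cup is shoved more than 25 mm off the wheel's middle or tipped (horizontal distance between ware_mid and wheel_base above 0.025 m or angle between ware_mid's own z axis and vertical above 0.3 rad).
It fails at once if another tool is pulled out of the block or knocked over (distance of any of tool_a_mid, tool_b_mid from where it was at the start of the episode above 0.02 m).
It fails at once if the mould is shifted by more than 20 mm (distance of mould_mid from where it was at the start of the episode above 0.02 m).
It also fails if it takes over 67 s, if anything falls off the work surface, if the arm or the gripper's body presses on something with over 40 N, if the wrist force passes 120 N, or if a joint passes its speed limit or range.

## Working session

There is one attempt and no reset: what is moved stays moved. The work goes in short steps, Python scripts to look and compute and a tool call to move; the robot and the scene stay as the last step left them, time stands still between calls to the robot, and variables do not carry over. Pictures are saved under pics/ and viewed, at most 10 in all, crops included, and the job is handed in when it is done.

Besides the shell and the picture viewer there is one more tool, called after "Emit:" as name(argument=value, ...) on one line, values as JSON. step_arm: Moves the arm, as the interface text tells. Shifts and turns lie within -1 to 1; 1 stands for 0.1 m of shift or 90 degrees of turn. Its arguments: {"type":"object","properties":{"plan":{"type":"array"},"grip_force":{"type":"number"}},"required":["plan"]}

```bash
mkdir -p pics
cat > h.py <<'E'
import numpy as np, cv2
from scipy.spatial.transform import Rotation as Ro
from station import telemetry, viewer, ctrl
def K(p): return np.array([[p['fx'],0,p['cx']],[0,p['fy'],p['cy']],[0,0,1]])
def save(p,n): cv2.imwrite('pics/'+n,p['img'][:,:,::-1])
def T(p,o=None):
    # world from camera
    M=np.eye(4)
    if 'R' in p:
        R=np.array(p['R']);M[:3,:3]=R.T;M[:3,3]=-R.T@np.array(p['t']);return M
    M[:3,:3]=Ro.from_euler('xyz',o['eef_rot']).as_matrix();M[:3,3]=o['ee_pos']
    return M@np.array(p['tool_from_camera'])
def ray(p,u,v,o=None):
    n=cv2.undistortPoints(np.array([[[u,v]]],float),K(p),np.array(p['dist'],float))[0,0]
    M=T(p,o);return M[:3,3],M[:3,:3]@np.array([n[0],n[1],1])
def onz(p,u,v,z,o=None):
    c,d=ray(p,u,v,o);return c+d*(z-c[2])/d[2]
def atd(p,u,v,o=None):
    c,d=ray(p,u,v,o);zz=p['z_map'][int(round(v)),int(round(u))];return c+d*zz
def cloud(p,o=None):
    h,w=p['z_map'].shape;uv=np.stack(np.meshgrid(np.arange(w),np.arange(h)),-1).reshape(-1,1,2).astype(float)
    n=cv2.undistortPoints(uv,K(p),np.array(p['dist'],float))[:,0];z=p['z_map'].reshape(-1,1)
    M=T(p,o);X=np.c_[n*z,z]@M[:3,:3].T+M[:3,3];X[z[:,0]==0]=np.nan
    return X.reshape(h,w,3)
E
python3 - <<'E'
from h import *
o=telemetry.get_obs();print({k:np.round(v,3) for k,v in o.items()},ctrl.tcp_to_tips)
for n in('scene','top'):
    p=viewer.camera(n);save(p,n+'0.png')
    for t in('pin_grip','collar_hole','wheel_base','ware_mid','tool_block','tool_a_mid','tool_b_mid','mould_mid'):
        print(n,t,[(np.round(r['rect']).astype(int).tolist(),round(r['score'],2)) for r in viewer.recognise(t,p)[:3]])
E
```

```text
{'time_s': np.float64(0.0), 'qpos': array([ 1.096,  0.3  ,  1.522, -0.   ,  1.321, -0.067]), 'joint_vel': array([-0.001, -0.   ,  0.001, -0.   , -0.001,  0.002]), 'tau': array([-3.0000e-03, -5.3181e+01, -3.5273e+01,  7.1000e-02,  2.4000e-02,
       -0.0000e+00]), 'ee_pos': array([0.218, 0.505, 0.222]), 'eef_rot': array([-3.14 , -0.   ,  2.734]), 'force': array([-0.126, -0.368,  0.471]), 'moment': array([-0.001,  0.025, -0.004]), 'grip_force': np.float64(0.0), 'grip_width': np.float64(0.094)} 0.017
scene pin_grip [([170, 285, 182, 315], 0.8), ([153, 273, 166, 294], 0.77), ([195, 247, 205, 267], 0.69)]
scene collar_hole [([250, 183, 345, 243], 0.84), ([157, 250, 246, 298], 0.64)]
scene wheel_base [([254, 181, 342, 254], 0.76), ([198, 242, 206, 268], 0.71)]
scene ware_mid [([285, 179, 313, 212], 0.83)]
scene tool_block [([158, 249, 248, 299], 0.97), ([196, 247, 205, 272], 0.28)]
scene tool_a_mid [([171, 238, 179, 260], 0.61), ([154, 246, 246, 300], 0.48)]
scene tool_b_mid [([217, 256, 234, 279], 0.49), ([197, 248, 206, 269], 0.3)]
scene mould_mid [([320, 143, 366, 185], 0.62)]
top pin_grip [([429, 234, 444, 244], 0.63), ([408, 232, 422, 240], 0.46), ([374, 220, 387, 224], 0.37)]
top collar_hole [([224, 144, 319, 239], 0.64)]
top wheel_base [([221, 145, 317, 239], 0.96)]
top ware_mid [([255, 172, 284, 206], 0.92)]
top tool_block [([353, 184, 398, 265], 0.79)]
top tool_a_mid [([380, 246, 394, 254], 0.46)]
top tool_b_mid [([366, 189, 379, 201], 0.4)]
top mould_mid [([118, 179, 176, 233], 0.55)]
```

Run:
```python
import cv2,numpy as np
a=cv2.imread('pics/scene0.png')[130:330,130:390];b=cv2.imread('pics/top0.png')[120:290,100:460]
a=cv2.resize(a,None,fx=1.5,fy=1.5,interpolation=3);a=cv2.resize(a,(390,300));b=cv2.resize(b,(635,300))
c=np.zeros((600,640,3),np.uint8);c[:300,:390]=a;c[300:,:635]=b;cv2.imwrite('pics/c0.png',c)
```

```text
(no output)
```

View pics/c0.png

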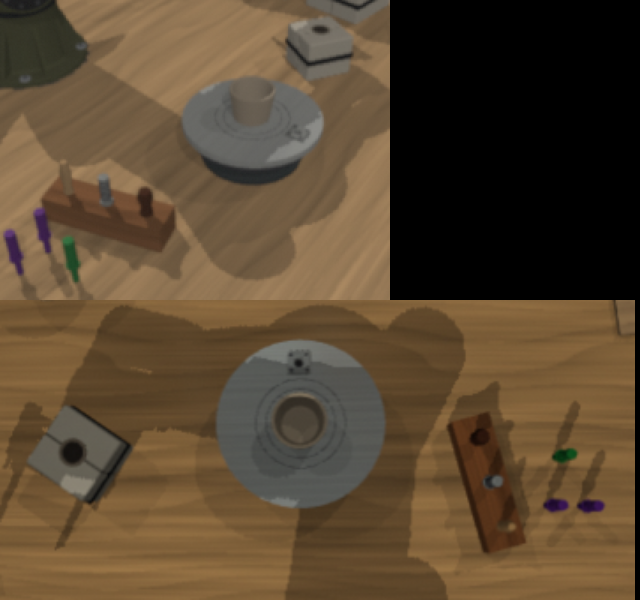

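The steel pin stands in the middle hole of the block: scene about (200,257), top about (380,222). The bushing is on the wheel's upper rim in the top view, about (269,155). The green and purple look-alikes lie beyond the block. The mould is far off, at top (147,206).

Run:
```python
from h import *
ps=viewer.camera('scene');pt=viewer.camera('top')
# block centre, wheel etc. via clouds
C=cloud(pt);S=cloud(ps)
print('topcam',T(pt)[:3,3],'scene',T(ps)[:3,3])
for n,u,v,z in(('bush',269.5,155,.079),('pin top',380,222,.095),('cup',269.5,189,.131),('mould',147,206,.085)):
    print(n,onz(pt,u,v,z).round(4),atd(pt,u,v).round(4))
for n,u,v in(('pin',200.5,257),('pintop',200.5,249)): print(n,atd(ps,u,v).round(4))
# block top points
for nm,X,img in(('top',C,pt),('scene',S,ps)):
    m=(X[...,2]>.04)&(X[...,2]<.05)&(X[...,0]>-9)
    r={'top':(350,182,400,268),'scene':(154,246,250,300)}[nm]
    q=np.zeros_like(m);q[r[1]:r[3],r[0]:r[2]]=1;P=X[m&q].astype(np.float32)
    print(nm,'block',cv2.minAreaRect(P[:,:2]),P[:,2].mean(),len(P))
# wheel: circle fit on head top
m=(C[...,2]>.068)&(C[...,2]<.085);q=np.zeros_like(m);q[140:244,215:325]=1
P=C[m&q].astype(np.float32);print('wheel',cv2.minEnclosingCircle(P[:,:2].copy()),np.median(P[:,2]))
m=(S[...,2]>.068)&(S[...,2]<.085);q=np.zeros_like(m);q[170:260,240:355]=1
P=S[m&q].astype(np.float32);print('wheelS',cv2.minEnclosingCircle(P[:,:2].copy()),np.median(P[:,2]))
```

```text
topcam [ 0.43988876 -0.01016162  1.1601335 ] scene [ 1.01894271 -0.73588893  0.71618421]
bush [0.6468 0.0072 0.079 ] [0.6513 0.0076 0.0554]
pin top [ 0.4803 -0.2594  0.095 ] [ 0.4804 -0.2599  0.093 ]
cup [0.5566 0.0064 0.131 ] [0.5626 0.0073 0.0787]
mould [0.5211 0.3078 0.085 ] [0.5214 0.3089 0.0813]
pin [ 0.4896 -0.2666  0.0723]
pintop [ 0.4904 -0.2642  0.0943]Traceback (most recent call last):
  File "<stdin>", line 14, in <module>
cv2.error: OpenCV(4.12.0) /io/opencv/modules/imgproc/src/convhull.cpp:143: error: (-215:Assertion failed) total >= 0 && (depth == CV_32F || depth == CV_32S) in function 'convexHull'
```

```bash
cat >> h.py <<'E'
def go(target,yaw=None):
    o=telemetry.get_obs();R=Ro.from_euler('xyz',o['eef_rot']);
    d=R.inv().apply(np.array(target)-o['ee_pos'])
    print('shift/0.1',(d/.1).round(3),end=' ')
    if yaw is not None: print('rot/90deg',((R.inv()*Ro.from_euler('xyz',[np.pi,0,yaw])).as_rotvec()/(np.pi/2)).round(4))
E
python3 - <<'E'
from h import *
ps=viewer.camera('scene');pt=viewer.camera('top');pw=viewer.camera('wrist')
print(np.round(pw['tool_from_camera'],3),pw['fx'])
C=cloud(pt);S=cloud(ps)
def box(X,r,a,b):
    m=(X[...,2]>a)&(X[...,2]<b);q=np.zeros_like(m);q[r[1]:r[3],r[0]:r[2]]=1
    return X[m&q].astype(np.float32)
for X,r in((C,(350,182,400,268)),(S,(154,246,250,300))):
    P=box(X,r,.036,.052);print('block',len(P))
    if len(P): print(cv2.minAreaRect(np.ascontiguousarray(P[:,:2])),np.median(P[:,2]))
for X,r in((C,(215,140,325,244)),(S,(240,170,355,260))):
    P=box(X,r,.066,.088);print('wheel',len(P))
    if len(P): print(cv2.minEnclosingCircle(np.ascontiguousarray(P[:,:2])),np.median(P[:,2]))
go([.46,-.25,.222],.297)
E
```

```text
[[ 0.001 -0.973 -0.23   0.066]
 [ 1.     0.001 -0.001  0.002]
 [ 0.001 -0.23   0.973 -0.162]
 [ 0.     0.     0.     1.   ]] 339.94187138570794
block 1542
((0.48061636090278625, -0.2638550102710724), (0.19535712897777557, 0.05871815234422684), 15.514633178710938) 0.04309238
block 1605
((0.4908364415168762, -0.29309165477752686), (0.19785690307617188, 0.12312422692775726), 15.293387413024902) 0.04379261
wheel 6651
((0.5623908638954163, 0.00527665950357914), 0.11853119730949402) 0.07363004
wheel 3689
((0.5644946098327637, 0.006483073346316814), 0.12068360298871994) 0.07462912
shift/0.1 [-5.214e+00 -5.971e+00  5.000e-03] rot/90deg [0.     0.     1.5513]
```

Emit:
step_arm(plan=[{"dx": -0.3, "dy": -0.35, "claw": 0}, {"dx": -0.3, "dy": -0.35, "claw": 0}, {"dx": -0.3, "dy": -0.35, "claw": 0}, {"dx": -0.3, "dy": -0.35, "claw": 0}, {"dx": -0.3, "dy": -0.35, "claw": 0}, {"dx": -0.3, "dy": -0.35, "claw": 0}, {"dx": -0.3, "dy": -0.35, "claw": 0}, {"dx": -0.3, "dy": -0.35, "claw": 0}, {"dx": -0.3, "dy": -0.35, "claw": 0}, {"dx": -0.3, "dy": -0.35, "claw": 0}])

```text
$.plan[0]: bad value
```

Emit:
step_arm(plan=[{"dx": -0.3, "dy": -0.35, "claw": 0}, {"dx": -0.3, "dy": -0.35, "claw": 0}, {"dx": -0.3, "dy": -0.35, "claw": 0}, {"dx": -0.3, "dy": -0.35, "claw": 0}, {"dx": -0.3, "dy": -0.35, "claw": 0}, {"dx": -0.3, "dy": -0.35, "claw": 0}, {"dx": -0.3, "dy": -0.35, "claw": 0}, {"claw": 0}])

```text
$.plan[0]: bad value
```

Emit:
step_arm(plan=[{"rz": 0.095, "claw": 0}, {"rz": 0.095, "claw": 0}, {"rz": 0.095, "claw": 0}, {"rz": 0.095, "claw": 0}, {"rz": 0.095, "claw": 0}, {"rz": 0.095, "claw": 0}, {"rz": 0.095, "claw": 0}, {"rz": 0.095, "claw": 0}, {"rz": 0.095, "claw": 0}, {"rz": 0.095, "claw": 0}])

```text
$.plan[0]: bad value
```

Emit:
step_arm(plan=[{"rz": 0.095, "claw": 0}, {"rz": 0.095, "claw": 0}, {"rz": 0.095, "claw": 0}, {"rz": 0.095, "claw": 0}, {"rz": 0.095, "claw": 0}, {"rz": 0.095, "claw": 0}, {"rz": 0.05, "claw": 0}, {"claw": 0}])

```text
$.plan[0]: bad value
```

Run:
```python
from h import *
o=telemetry.get_obs();p=viewer.camera('wrist');save(p,'w1.png')
print(o['ee_pos'],o['eef_rot'],o['time_s'])
for t in('pin_grip','tool_block'): print(t,[(np.round(r['rect']).astype(int).tolist(),round(r['score'],2)) for r in viewer.recognise(t,p)[:3]])
X=cloud(p,o)
m=(X[...,2]>.088)&(X[...,2]<.1)&(np.hypot(X[...,0]-.481,X[...,1]+.262)<.025)
print(np.c_[np.where(m)].shape,X[m].mean(0),X[m].min(0),X[m].max(0))
go([.481,-.262,.222],.27)
```

```text
[0.21811415 0.50488698 0.22245124] [-3.14159226e+00  1.62153244e-06  2.73378950e+00] 1.15
pin_grip []
tool_block []<stdin>:7: RuntimeWarning: Mean of empty slice.
  ret = um.true_divide(
Traceback (most recent call last):
ValueError: zero-size array to reduction operation minimum which has no identity
```

View pics/w1.png

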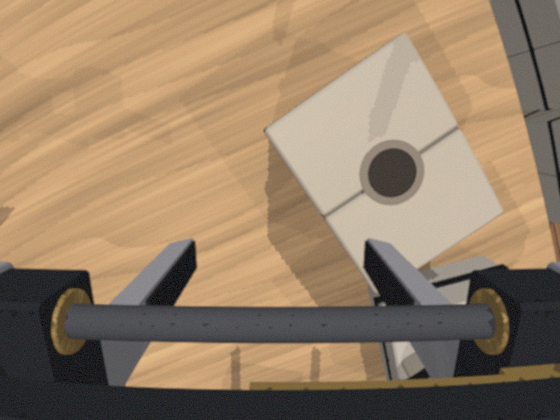

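The wrist picture from the start pose only shows a plaster block, at about (390,170). The moves were refused because every row needs all the keys.

Emit:
step_arm(plan=[{"dx": -0.3, "dy": -0.35, "dz": 0, "rx": 0, "ry": 0, "rz": 0, "claw": 0}, {"dx": -0.3, "dy": -0.35, "dz": 0, "rx": 0, "ry": 0, "rz": 0, "claw": 0}, {"dx": -0.3, "dy": -0.35, "dz": 0, "rx": 0, "ry": 0, "rz": 0, "claw": 0}, {"dx": -0.3, "dy": -0.35, "dz": 0, "rx": 0, "ry": 0, "rz": 0, "claw": 0}, {"dx": -0.3, "dy": -0.35, "dz": 0, "rx": 0, "ry": 0, "rz": 0, "claw": 0}, {"dx": -0.3, "dy": -0.35, "dz": 0, "rx": 0, "ry": 0, "rz": 0, "claw": 0}, {"dx": -0.3, "dy": -0.35, "dz": 0, "rx": 0, "ry": 0, "rz": 0, "claw": 0}, {"dx": -0.3, "dy": -0.35, "dz": 0, "rx": 0, "ry": 0, "rz": 0, "claw": 0}, {"dx": -0.3, "dy": -0.35, "dz": 0, "rx": 0, "ry": 0, "rz": 0, "claw": 0}, {"dx": -0.3, "dy": -0.35, "dz": 0, "rx": 0, "ry": 0, "rz": 0, "claw": 0}])

```text
time_s: 2.3
ee_pos: [0.3548, 0.0628, 0.2228]
eef_rot: [3.141, 0.001, 2.734]
force: [1.5, 0.8, 0.6]
grip_width: 0.0938
grip_force: 0.0
```

Emit:
step_arm(plan=[{"dx": -0.3, "dy": -0.31, "dz": 0, "rx": 0, "ry": 0, "rz": 0, "claw": 0}, {"dx": -0.3, "dy": -0.31, "dz": 0, "rx": 0, "ry": 0, "rz": 0, "claw": 0}, {"dx": -0.3, "dy": -0.31, "dz": 0, "rx": 0, "ry": 0, "rz": 0, "claw": 0}, {"dx": -0.3, "dy": -0.31, "dz": 0, "rx": 0, "ry": 0, "rz": 0, "claw": 0}, {"dx": -0.3, "dy": -0.31, "dz": 0, "rx": 0, "ry": 0, "rz": 0, "claw": 0}, {"dx": -0.3, "dy": -0.31, "dz": 0, "rx": 0, "ry": 0, "rz": 0, "claw": 0}, {"dx": -0.3, "dy": -0.31, "dz": 0, "rx": 0, "ry": 0, "rz": 0, "claw": 0}, {"dx": -0.3, "dy": -0.31, "dz": 0, "rx": 0, "ry": 0, "rz": 0, "claw": 0}, {"dx": 0, "dy": 0, "dz": 0, "rx": 0, "ry": 0, "rz": 0.095, "claw": 0}, {"dx": 0, "dy": 0, "dz": 0, "rx": 0, "ry": 0, "rz": 0.095, "claw": 0}])

```text
time_s: 3.3
ee_pos: [0.4766, -0.2593, 0.2218]
eef_rot: [-3.141, -0.001, 2.428]
force: [0.8, 1.0, 0.4]
grip_width: 0.094
grip_force: 0.0
```

Emit:
step_arm(plan=[{"dx": 0, "dy": 0, "dz": 0, "rx": 0, "ry": 0, "rz": 0.095, "claw": 0}, {"dx": 0, "dy": 0, "dz": 0, "rx": 0, "ry": 0, "rz": 0.095, "claw": 0}, {"dx": 0, "dy": 0, "dz": 0, "rx": 0, "ry": 0, "rz": 0.095, "claw": 0}, {"dx": 0, "dy": 0, "dz": 0, "rx": 0, "ry": 0, "rz": 0.095, "claw": 0}, {"dx": 0, "dy": 0, "dz": 0, "rx": 0, "ry": 0, "rz": 0.095, "claw": 0}, {"dx": 0, "dy": 0, "dz": 0, "rx": 0, "ry": 0, "rz": 0.095, "claw": 0}, {"dx": 0, "dy": 0, "dz": 0, "rx": 0, "ry": 0, "rz": 0.095, "claw": 0}, {"dx": 0, "dy": 0, "dz": 0, "rx": 0, "ry": 0, "rz": 0.095, "claw": 0}, {"dx": 0, "dy": 0, "dz": 0, "rx": 0, "ry": 0, "rz": 0.095, "claw": 0}, {"dx": 0, "dy": 0, "dz": 0, "rx": 0, "ry": 0, "rz": 0.095, "claw": 0}])

```text
time_s: 4.3
ee_pos: [0.4767, -0.2582, 0.2225]
eef_rot: [3.142, 0.0, 0.937]
force: [-0.1, 0.6, 0.1]
grip_width: 0.0941
grip_force: 0.0
```

Emit:
step_arm(plan=[{"dx": 0, "dy": 0, "dz": 0, "rx": 0, "ry": 0, "rz": 0.095, "claw": 0}, {"dx": 0, "dy": 0, "dz": 0, "rx": 0, "ry": 0, "rz": 0.095, "claw": 0}, {"dx": 0, "dy": 0, "dz": 0, "rx": 0, "ry": 0, "rz": 0.095, "claw": 0}, {"dx": 0, "dy": 0, "dz": 0, "rx": 0, "ry": 0, "rz": 0.095, "claw": 0}, {"dx": 0, "dy": 0, "dz": 0, "rx": 0, "ry": 0, "rz": 0.04, "claw": 0}, {"dx": 0, "dy": 0, "dz": 0, "rx": 0, "ry": 0, "rz": 0, "claw": 0}])

```text
time_s: 4.9
ee_pos: [0.4767, -0.2582, 0.2225]
eef_rot: [-3.142, 0.0, 0.283]
force: [-0.3, 0.7, -0.1]
grip_width: 0.0942
grip_force: 0.0
```

Run:
```python
from h import *
o=telemetry.get_obs();p=viewer.camera('wrist');save(p,'w2.png')
print(o['ee_pos'],o['eef_rot'],o['time_s'],o['qpos'].round(2))
for t in('pin_grip','tool_block'): print(t,[(np.round(r['rect']).astype(int).tolist(),round(r['score'],2)) for r in viewer.recognise(t,p)[:3]])
X=cloud(p,o)
m=(X[...,2]>.088)&(X[...,2]<.1)&(np.hypot(X[...,0]-.481,X[...,1]+.262)<.025)
print(m.sum())
if m.any(): print(X[m].mean(0),X[m].min(0),X[m].max(0))
go([.481,-.262,.222],.27)
```

```text
[ 0.4766835  -0.25823097  0.22245126] [-3.14158449e+00  1.26354081e-05  2.82509043e-01] 4.9 [-0.56  0.28  1.54 -0.    1.32  0.72]
pin_grip [([382, 182, 430, 208], 0.98), ([275, 184, 299, 217], 0.61), ([403, 250, 432, 278], 0.6)]
tool_block [([258, 93, 320, 285], 0.62), ([0, 0, 153, 169], 0.18)]
261
[ 0.48160557 -0.26179988  0.09406524] [ 0.47337855 -0.2696862   0.08813501] [ 0.4888379  -0.25436387  0.09622112]
shift/0.1 [0.031 0.048 0.004] rot/90deg [0.     0.     0.0098]
```

View pics/w2.png

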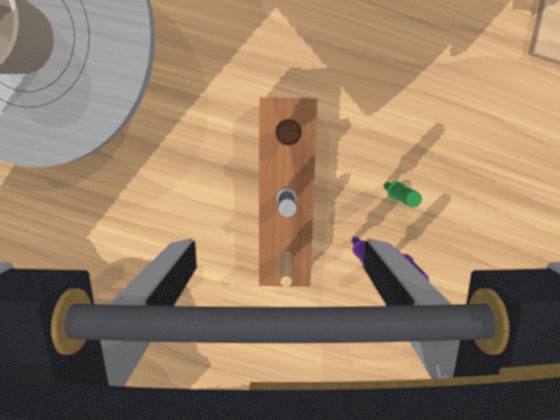

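The steel pin shows at about (287,205), between an empty-looking dark tool at (288,132) and the light tool at (287,275). Depth puts its top at (0.481,-0.262,0.095), which agrees with the top view. I'm descending with the fingers part closed.

Emit:
step_arm(plan=[{"dx": 0.033, "dy": 0.048, "dz": 0, "rx": 0, "ry": 0, "rz": 0, "claw": 0.4}, {"dx": 0, "dy": 0, "dz": 0.3, "rx": 0, "ry": 0, "rz": 0, "claw": 0.4}, {"dx": 0, "dy": 0, "dz": 0.3, "rx": 0, "ry": 0, "rz": 0, "claw": 0.4}, {"dx": 0, "dy": 0, "dz": 0.3, "rx": 0, "ry": 0, "rz": 0, "claw": 0.4}, {"dx": 0, "dy": 0, "dz": 0.2, "rx": 0, "ry": 0, "rz": 0, "claw": 0.4}, {"dx": 0, "dy": 0, "dz": 0.2, "rx": 0, "ry": 0, "rz": 0, "claw": 0.4}, {"dx": 0, "dy": 0, "dz": 0.1, "rx": 0, "ry": 0, "rz": 0, "claw": 0.4}, {"dx": 0, "dy": 0, "dz": 0.11, "rx": 0, "ry": 0, "rz": 0, "claw": 0.4}, {"dx": 0, "dy": 0, "dz": 0, "rx": 0, "ry": 0, "rz": 0, "claw": 0.4}], grip_force=20)

```text
time_s: 5.95
ee_pos: [0.481, -0.2618, 0.0705]
eef_rot: [-3.141, 0.001, 0.284]
force: [0.2, -0.4, 0.1]
grip_width: 0.0565
grip_force: 0.0
```

Emit:
step_arm(plan=[{"dx": 0, "dy": 0, "dz": 0, "rx": 0, "ry": 0, "rz": 0, "claw": 1}, {"dx": 0, "dy": 0, "dz": 0, "rx": 0, "ry": 0, "rz": 0, "claw": 1}, {"dx": 0, "dy": 0, "dz": 0, "rx": 0, "ry": 0, "rz": 0, "claw": 1}, {"dx": 0, "dy": 0, "dz": 0, "rx": 0, "ry": 0, "rz": 0, "claw": 1}, {"dx": 0, "dy": 0, "dz": 0, "rx": 0, "ry": 0, "rz": 0, "claw": 1}, {"dx": 0, "dy": 0, "dz": 0, "rx": 0, "ry": 0, "rz": 0, "claw": 1}])

```text
time_s: 6.55
ee_pos: [0.4814, -0.2623, 0.0716]
eef_rot: [3.141, -0.0, 0.283]
force: [0.4, -2.4, -0.9]
grip_width: 0.0158
grip_force: 20.0
```

Emit:
step_arm(plan=[{"dx": 0, "dy": 0, "dz": -0.1, "rx": 0, "ry": 0, "rz": 0, "claw": 1}, {"dx": 0, "dy": 0, "dz": -0.2, "rx": 0, "ry": 0, "rz": 0, "claw": 1}, {"dx": 0, "dy": 0, "dz": -0.3, "rx": 0, "ry": 0, "rz": 0, "claw": 1}, {"dx": 0, "dy": 0, "dz": -0.3, "rx": 0, "ry": 0, "rz": 0, "claw": 1}, {"dx": 0, "dy": 0, "dz": -0.3, "rx": 0, "ry": 0, "rz": 0, "claw": 1}, {"dx": 0, "dy": 0, "dz": -0.3, "rx": 0, "ry": 0, "rz": 0, "claw": 1}, {"dx": 0, "dy": 0, "dz": -0.2, "rx": 0, "ry": 0, "rz": 0, "claw": 1}, {"dx": 0, "dy": 0, "dz": 0, "rx": 0, "ry": 0, "rz": 0.09, "claw": 1}, {"dx": 0, "dy": 0, "dz": 0, "rx": 0, "ry": 0, "rz": 0.09, "claw": 1}])

```text
time_s: 7.45
ee_pos: [0.4812, -0.2618, 0.2421]
eef_rot: [3.141, -0.001, -0.005]
force: [0.1, 0.7, -1.2]
grip_width: 0.0155
grip_force: 20.0
```

Emit:
step_arm(plan=[{"dx": 0.15, "dy": -0.33, "dz": 0, "rx": 0, "ry": 0, "rz": 0, "claw": 1}, {"dx": 0.15, "dy": -0.33, "dz": 0, "rx": 0, "ry": 0, "rz": 0, "claw": 1}, {"dx": 0.15, "dy": -0.33, "dz": 0, "rx": 0, "ry": 0, "rz": 0, "claw": 1}, {"dx": 0.15, "dy": -0.33, "dz": 0, "rx": 0, "ry": 0, "rz": 0, "claw": 1}, {"dx": 0.15, "dy": -0.33, "dz": 0, "rx": 0, "ry": 0, "rz": 0, "claw": 1}, {"dx": 0.15, "dy": -0.33, "dz": 0, "rx": 0, "ry": 0, "rz": 0, "claw": 1}, {"dx": 0.15, "dy": -0.33, "dz": 0, "rx": 0, "ry": 0, "rz": 0, "claw": 1}, {"dx": 0.15, "dy": -0.33, "dz": 0, "rx": 0, "ry": 0, "rz": 0, "claw": 1}, {"dx": 0, "dy": 0, "dz": 0, "rx": 0, "ry": 0, "rz": 0, "claw": 1}, {"dx": 0, "dy": 0, "dz": 0, "rx": 0, "ry": 0, "rz": 0, "claw": 1}])

```text
time_s: 8.45
ee_pos: [0.6008, 0.0026, 0.2411]
eef_rot: [3.142, 0.001, 0.002]
force: [0.8, -0.1, -1.2]
grip_width: 0.0155
grip_force: 20.0
```

Run:
```python
from h import *
o=telemetry.get_obs();p=viewer.camera('wrist');save(p,'w3.png')
print(o['ee_pos'],o['eef_rot'],o['time_s'],o['force'],o['grip_width'])
X=cloud(p,o)
P=X[(X[...,2]>.0765)&(X[...,2]<.083)&(np.hypot(X[...,0]-.645,X[...,1]-.006)<.028)]
print(len(P),cv2.minAreaRect(np.ascontiguousarray(P[:,:2].astype(np.float32))),np.median(P[:,2]))
P=X[(X[...,2]>.068)&(X[...,2]<.078)];print(cv2.minEnclosingCircle(np.ascontiguousarray(P[:,:2].astype(np.float32))),np.median(P[:,2]))
# predicted pixel of bush
M=np.linalg.inv(T(p,o));c=M@np.array([.647,.007,.079,1]);print('pred',cv2.projectPoints(c[:3].reshape(1,3),np.zeros(3),np.zeros(3),K(p),np.array(p['dist'],float))[0])
```

```text
[0.6008433  0.00260909 0.24110715] [3.14154705e+00 9.36526759e-04 1.94388913e-03] 8.45 [ 0.80495391 -0.08898768 -1.23960847] 0.015539519902619342
906 ((0.6498963236808777, 0.007488398812711239), (0.03285646066069603, 0.03917327895760536), 0.2829427421092987) 0.07842304719873541
((0.49803316593170166, 0.013337060809135437), 0.30607524514198303) 0.07448900380333517
pred [[[276.85620624 154.86191479]]]
```

View pics/w3.png

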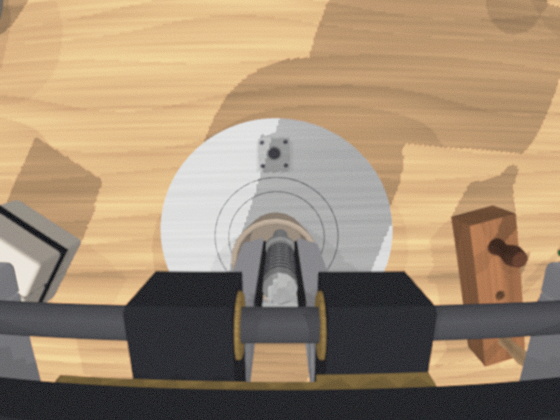

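The bushing shows at about (274,153) with its dark hole in the middle. The pin is in the grip at about (283,290), and the cup stands behind it at (275,245).

```bash
cat >> h.py <<'E'
def hole(p,u,v,r,o=None,z=.079):
    g=cv2.cvtColor(p['img'],cv2.COLOR_RGB2GRAY).astype(float)
    y,x=np.mgrid[:g.shape[0],:g.shape[1]];m=np.hypot(x-u,y-v)<r
    w=np.where(m,np.clip(np.percentile(g[m],40)-g,0,None),0)
    c=(w*x).sum()/w.sum(),(w*y).sum()/w.sum()
    return np.round(c,2),onz(p,*c,z,o).round(4)
E
python3 - <<'E'
from h import *
o=telemetry.get_obs();p=viewer.camera('wrist')
print(hole(p,274.5,153,8,o))
t=viewer.camera('top');print(hole(t,269.5,155,4))
X=cloud(t);print()
M=T(p,o)
go([.647,.008,.20],0)
E
```

```text
(array([273.05, 152.99]), array([0.6487, 0.0098, 0.079 ]))
(array([269.08, 156.2 ]), array([0.6438, 0.0082, 0.079 ]))

shift/0.1 [ 0.463 -0.068  0.415] rot/90deg [ 0.0001  0.0001 -0.0003]
```

Emit:
step_arm(plan=[{"dx": 0.372, "dy": -0.06, "dz": 0, "rx": 0, "ry": 0, "rz": 0, "claw": 1}, {"dx": 0, "dy": 0, "dz": 0.25, "rx": 0, "ry": 0, "rz": 0, "claw": 1}, {"dx": 0, "dy": 0, "dz": 0.25, "rx": 0, "ry": 0, "rz": 0, "claw": 1}, {"dx": 0, "dy": 0, "dz": 0.26, "rx": 0, "ry": 0, "rz": 0, "claw": 1}, {"dx": 0, "dy": 0, "dz": 0, "rx": 0, "ry": 0, "rz": 0, "claw": 1}, {"dx": 0, "dy": 0, "dz": 0, "rx": 0, "ry": 0, "rz": 0, "claw": 1}])

```text
time_s: 9.2
ee_pos: [0.6383, 0.0075, 0.1664]
eef_rot: [3.142, -0.0, -0.0]
force: [-0.3, 0.6, -0.3]
grip_width: 0.0156
grip_force: 20.0
```

Run:
```python
from h import *
o=telemetry.get_obs();p=viewer.camera('wrist')
print(o['ee_pos'],o['eef_rot'],o['time_s'],o['force'])
M=np.linalg.inv(T(p,o))
def pj(X): c=M@np.r_[X,1];return cv2.projectPoints(c[:3].reshape(1,3),np.zeros(3),np.zeros(3),K(p),np.array(p['dist'],float))[0].ravel()
h=pj([.648,.009,.079]);t=o['ee_pos']+[0,0,-.0596];print('hole',h,'tip',pj(t),'shoulder edge +x',pj(t+[.010,0,.033]))
u,v=h.astype(int);c=p['img'][v-60:v+90,u-75:u+75,::-1];print('crop origin',u-75,v-60)
s=viewer.camera('scene');M=np.linalg.inv(T(s))
def pj2(X): c=M@np.r_[X,1];return cv2.projectPoints(c[:3].reshape(1,3),np.zeros(3),np.zeros(3),K(s),np.array(s['dist'],float))[0].ravel()
a=pj2([.648,.009,.079]);print('scene hole',a,'tip',pj2(t));a=a.astype(int)
d=s['img'][a[1]-40:a[1]+20,a[0]-30:a[0]+30,::-1]
print('scene crop',a[0]-30,a[1]-40)
k=np.zeros((600,800,3),np.uint8);k[:600:,:500]=cv2.resize(c,(600,600),interpolation=2)[:,50:550];k[:300,500:]=cv2.resize(d,(300,300),interpolation=2);cv2.imwrite('pics/c4.png',k)
```

```text
[0.63830058 0.00746152 0.16637058] [ 3.14151995e+00 -3.01644804e-04 -3.01252138e-04] 9.2 [-0.3265127   0.57974994 -0.26940662]
hole [279.89052922 210.40566692] tip [282.22339564 233.45360933] shoulder edge +x [282.75103941 233.35758707]
crop origin 204 150
scene hole [327.16440463 216.93143323] tip [324.14863999 206.62946616]
scene crop 297 176
```

View pics/c4.png

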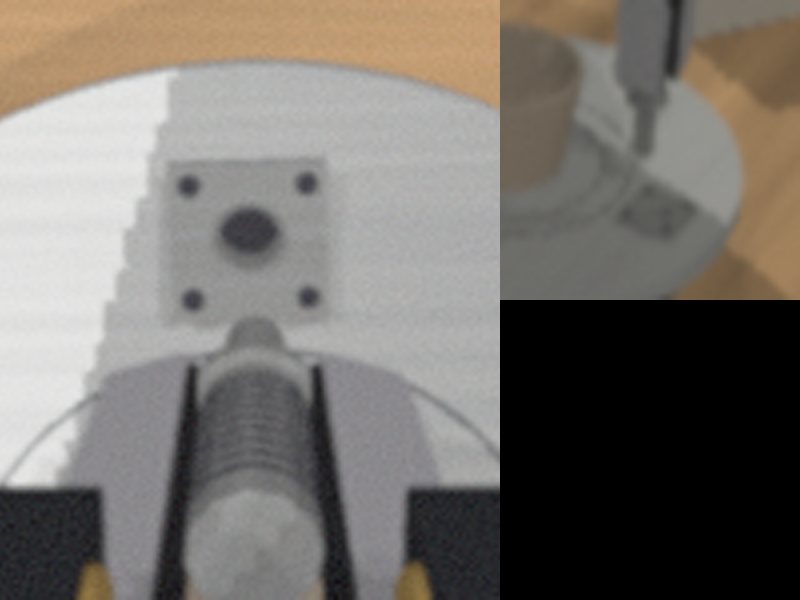

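In the crop, the bushing hole is at (248,231), which is full-frame (278.5,207.8). The pin's tip edge is at (258,318), or (281,229.5), so the pin is gripped straight. The hole comes out at about (0.650,0.009). I'm moving over it and lowering gently.

Emit:
step_arm(plan=[{"dx": 0.117, "dy": -0.017, "dz": 0, "rx": 0, "ry": 0, "rz": 0, "claw": 1}, {"dx": 0, "dy": 0, "dz": 0.1, "rx": 0, "ry": 0, "rz": 0, "claw": 1}, {"dx": 0, "dy": 0, "dz": 0.1, "rx": 0, "ry": 0, "rz": 0, "claw": 1}, {"dx": 0, "dy": 0, "dz": 0.05, "rx": 0, "ry": 0, "rz": 0, "claw": 1}, {"dx": 0, "dy": 0, "dz": 0.03, "rx": 0, "ry": 0, "rz": 0, "claw": 1}, {"dx": 0, "dy": 0, "dz": 0.02, "rx": 0, "ry": 0, "rz": 0, "claw": 1}, {"dx": 0, "dy": 0, "dz": 0, "rx": 0, "ry": 0, "rz": 0, "claw": 1}])

```text
time_s: 10.0
ee_pos: [0.6498, 0.0098, 0.1354]
eef_rot: [3.142, 0.0, 0.001]
force: [-0.3, 0.2, -0.6]
grip_width: 0.0155
grip_force: 20.0
```

Emit:
step_arm(plan=[{"dx": 0, "dy": 0, "dz": 0.03, "rx": 0, "ry": 0, "rz": 0, "claw": 1}, {"dx": 0, "dy": 0, "dz": 0.03, "rx": 0, "ry": 0, "rz": 0, "claw": 1}, {"dx": 0, "dy": 0, "dz": 0.03, "rx": 0, "ry": 0, "rz": 0, "claw": 1}, {"dx": 0, "dy": 0, "dz": 0.02, "rx": 0, "ry": 0, "rz": 0, "claw": 1}, {"dx": 0, "dy": 0, "dz": 0, "rx": 0, "ry": 0, "rz": 0, "claw": 1}])

```text
time_s: 10.5
ee_pos: [0.6498, 0.0099, 0.1241]
eef_rot: [-3.142, 0.0, 0.001]
force: [0.3, -0.9, -1.9]
grip_width: 0.0157
grip_force: 20.0
```

Emit:
step_arm(plan=[{"dx": 0, "dy": 0, "dz": 0.01, "rx": 0, "ry": 0, "rz": 0, "claw": 1}, {"dx": 0, "dy": 0, "dz": 0.01, "rx": 0, "ry": 0, "rz": 0, "claw": 1}, {"dx": 0, "dy": 0, "dz": 0.01, "rx": 0, "ry": 0, "rz": 0, "claw": 1}, {"dx": 0, "dy": 0, "dz": 0.01, "rx": 0, "ry": 0, "rz": 0, "claw": 1}, {"dx": 0, "dy": 0, "dz": 0, "rx": 0, "ry": 0, "rz": 0, "claw": 1}])

```text
time_s: 11.0
ee_pos: [0.6499, 0.0099, 0.1203]
eef_rot: [-3.142, 0.0, 0.001]
force: [-0.0, 0.5, -0.7]
grip_width: 0.0158
grip_force: 20.0
```

Emit:
step_arm(plan=[{"dx": 0, "dy": 0, "dz": 0.01, "rx": 0, "ry": 0, "rz": 0, "claw": 1}, {"dx": 0, "dy": 0, "dz": 0, "rx": 0, "ry": 0, "rz": 0, "claw": 1}])

```text
time_s: 11.2
ee_pos: [0.6499, 0.0099, 0.1193]
eef_rot: [-3.142, 0.0, 0.001]
force: [-0.3, -0.6, -1.6]
grip_width: 0.0153
grip_force: 20.0
```

Emit:
step_arm(plan=[{"dx": 0, "dy": 0, "dz": 0.01, "rx": 0, "ry": 0, "rz": 0, "claw": 1}, {"dx": 0, "dy": 0, "dz": 0, "rx": 0, "ry": 0, "rz": 0, "claw": 1}])

```text
time_s: 11.4
ee_pos: [0.65, 0.0099, 0.1186]
eef_rot: [3.142, -0.0, 0.001]
force: [-0.4, -0.3, -0.0]
grip_width: 0.0158
grip_force: 20.0
```

Emit:
step_arm(plan=[{"dx": 0, "dy": 0, "dz": 0.005, "rx": 0, "ry": 0, "rz": 0, "claw": 1}, {"dx": 0, "dy": 0, "dz": 0, "rx": 0, "ry": 0, "rz": 0, "claw": 1}])

```text
time_s: 11.6
ee_pos: [0.6501, 0.0099, 0.1185]
eef_rot: [3.142, -0.001, 0.001]
force: [-1.8, 0.1, 4.0]
grip_width: 0.0155
grip_force: 20.0
```

Contact at z 0.1186, with a light 4 N on it. I'm walking the wheel counterclockwise.

Emit:
step_arm(plan=[{"dx": 0, "dy": 0, "dz": 0, "rx": 0, "ry": 0, "rz": -0.029, "claw": 1}, {"dx": -0.0002, "dy": -0.0178, "dz": 0, "rx": 0, "ry": 0, "rz": -0.0133, "claw": 1}, {"dx": -0.0002, "dy": -0.0178, "dz": 0, "rx": 0, "ry": 0, "rz": -0.0133, "claw": 1}, {"dx": 0, "dy": 0, "dz": 0, "rx": 0, "ry": 0, "rz": 0, "claw": 1}])

```text
time_s: 12.0
ee_pos: [0.6499, 0.0135, 0.1185]
eef_rot: [3.141, -0.001, 0.089]
force: [-2.2, -0.6, 5.2]
grip_width: 0.0157
grip_force: 20.0
```

Emit:
step_arm(plan=[{"dx": -0.0002, "dy": -0.0178, "dz": 0, "rx": 0, "ry": 0, "rz": -0.0133, "claw": 1}, {"dx": -0.0002, "dy": -0.0178, "dz": 0, "rx": 0, "ry": 0, "rz": -0.0133, "claw": 1}, {"dx": 0, "dy": 0, "dz": 0, "rx": 0, "ry": 0, "rz": 0, "claw": 1}])

```text
time_s: 12.3
ee_pos: [0.6495, 0.0171, 0.1185]
eef_rot: [3.141, -0.001, 0.13]
force: [-1.0, -0.4, 5.1]
grip_width: 0.0152
grip_force: 20.0
```

Emit:
step_arm(plan=[{"dx": -0.0002, "dy": -0.0178, "dz": 0, "rx": 0, "ry": 0, "rz": -0.0133, "claw": 1}, {"dx": -0.0002, "dy": -0.0178, "dz": 0, "rx": 0, "ry": 0, "rz": -0.0133, "claw": 1}, {"dx": 0, "dy": 0, "dz": 0, "rx": 0, "ry": 0, "rz": 0, "claw": 1}])

```text
time_s: 12.6
ee_pos: [0.6489, 0.0206, 0.1185]
eef_rot: [3.141, -0.001, 0.172]
force: [-2.4, -1.0, 5.7]
grip_width: 0.0156
grip_force: 20.0
```

Emit:
step_arm(plan=[{"dx": -0.002, "dy": -0.0178, "dz": 0, "rx": 0, "ry": 0, "rz": -0.0133, "claw": 1}, {"dx": -0.0002, "dy": -0.0178, "dz": 0, "rx": 0, "ry": 0, "rz": -0.0133, "claw": 1}, {"dx": 0, "dy": 0, "dz": 0, "rx": 0, "ry": 0, "rz": 0, "claw": 1}])

```text
time_s: 12.9
ee_pos: [0.6482, 0.0242, 0.1185]
eef_rot: [3.141, -0.001, 0.214]
force: [-0.2, 0.0, 7.0]
grip_width: 0.0157
grip_force: 20.0
```

Emit:
step_arm(plan=[{"dx": -0.0002, "dy": -0.0178, "dz": 0, "rx": 0, "ry": 0, "rz": -0.0133, "claw": 1}, {"dx": -0.0002, "dy": -0.0178, "dz": 0, "rx": 0, "ry": 0, "rz": -0.0133, "claw": 1}, {"dx": 0, "dy": 0, "dz": 0, "rx": 0, "ry": 0, "rz": 0, "claw": 1}])

```text
time_s: 13.2
ee_pos: [0.6473, 0.0276, 0.1185]
eef_rot: [3.141, -0.001, 0.256]
force: [-0.8, -0.3, 5.9]
grip_width: 0.0158
grip_force: 20.0
```

Emit:
step_arm(plan=[{"dx": -0.0002, "dy": -0.0178, "dz": 0, "rx": 0, "ry": 0, "rz": -0.0133, "claw": 1}, {"dx": -0.0002, "dy": -0.0178, "dz": 0, "rx": 0, "ry": 0, "rz": -0.0133, "claw": 1}, {"dx": 0, "dy": 0, "dz": 0, "rx": 0, "ry": 0, "rz": 0, "claw": 1}])

```text
time_s: 13.5
ee_pos: [0.6464, 0.031, 0.1184]
eef_rot: [3.141, -0.001, 0.298]
force: [0.1, 0.2, 4.9]
grip_width: 0.0158
grip_force: 20.0
```

Emit:
step_arm(plan=[{"dx": -0.0002, "dy": -0.0178, "dz": 0, "rx": 0, "ry": 0, "rz": -0.0133, "claw": 1}, {"dx": -0.0002, "dy": -0.0178, "dz": 0, "rx": 0, "ry": 0, "rz": -0.0133, "claw": 1}, {"dx": 0, "dy": 0, "dz": 0, "rx": 0, "ry": 0, "rz": 0, "claw": 1}])

```text
time_s: 13.8
ee_pos: [0.6453, 0.0344, 0.1185]
eef_rot: [3.141, -0.001, 0.34]
force: [-0.3, -0.4, 5.6]
grip_width: 0.0155
grip_force: 20.0
```

Emit:
step_arm(plan=[{"dx": -0.0002, "dy": -0.0178, "dz": 0, "rx": 0, "ry": 0, "rz": -0.0133, "claw": 1}, {"dx": -0.0002, "dy": -0.0178, "dz": 0, "rx": 0, "ry": 0, "rz": -0.0133, "claw": 1}, {"dx": 0, "dy": 0, "dz": 0, "rx": 0, "ry": 0, "rz": 0, "claw": 1}])

```text
time_s: 14.1
ee_pos: [0.644, 0.0377, 0.1184]
eef_rot: [3.141, -0.001, 0.381]
force: [-0.4, -0.5, 4.6]
grip_width: 0.0155
grip_force: 20.0
```

Emit:
step_arm(plan=[{"dx": -0.0002, "dy": -0.0178, "dz": 0, "rx": 0, "ry": 0, "rz": -0.0133, "claw": 1}, {"dx": -0.0002, "dy": -0.0178, "dz": 0, "rx": 0, "ry": 0, "rz": -0.0133, "claw": 1}, {"dx": 0, "dy": 0, "dz": 0, "rx": 0, "ry": 0, "rz": 0, "claw": 1}])

```text
time_s: 14.4
ee_pos: [0.6426, 0.041, 0.1185]
eef_rot: [3.141, -0.001, 0.423]
force: [-0.5, -0.8, 5.0]
grip_width: 0.0159
grip_force: 20.0
```

Emit:
step_arm(plan=[{"dx": -0.0002, "dy": -0.0178, "dz": 0, "rx": 0, "ry": 0, "rz": -0.0133, "claw": 1}, {"dx": -0.0002, "dy": -0.0178, "dz": 0, "rx": 0, "ry": 0, "rz": -0.0133, "claw": 1}, {"dx": 0, "dy": 0, "dz": 0, "rx": 0, "ry": 0, "rz": 0, "claw": 1}])

```text
time_s: 14.7
ee_pos: [0.6411, 0.0443, 0.1184]
eef_rot: [3.141, -0.001, 0.465]
force: [-0.7, -1.0, 6.2]
grip_width: 0.0156
grip_force: 20.0
```

Emit:
step_arm(plan=[{"dx": -0.0002, "dy": -0.0178, "dz": 0, "rx": 0, "ry": 0, "rz": -0.0133, "claw": 1}, {"dx": -0.0002, "dy": -0.0178, "dz": 0, "rx": 0, "ry": 0, "rz": -0.0133, "claw": 1}, {"dx": 0, "dy": 0, "dz": 0, "rx": 0, "ry": 0, "rz": 0, "claw": 1}])

```text
time_s: 15.0
ee_pos: [0.6395, 0.0474, 0.1185]
eef_rot: [3.141, -0.001, 0.507]
force: [-0.7, -1.7, 4.7]
grip_width: 0.0156
grip_force: 20.0
```

Emit:
step_arm(plan=[{"dx": -0.003, "dy": -0.0178, "dz": 0, "rx": 0, "ry": 0, "rz": -0.0133, "claw": 1}, {"dx": -0.0002, "dy": -0.0178, "dz": 0, "rx": 0, "ry": 0, "rz": -0.0133, "claw": 1}, {"dx": 0, "dy": 0, "dz": 0, "rx": 0, "ry": 0, "rz": 0, "claw": 1}])

```text
time_s: 15.3
ee_pos: [0.6374, 0.0504, 0.1185]
eef_rot: [3.141, -0.001, 0.549]
force: [-0.3, 0.1, 5.3]
grip_width: 0.0156
grip_force: 20.0
```

Emit:
step_arm(plan=[{"dx": -0.0002, "dy": -0.0178, "dz": 0, "rx": 0, "ry": 0, "rz": -0.0133, "claw": 1}, {"dx": -0.0002, "dy": -0.0178, "dz": 0, "rx": 0, "ry": 0, "rz": -0.0133, "claw": 1}, {"dx": 0, "dy": 0, "dz": 0, "rx": 0, "ry": 0, "rz": 0, "claw": 1}])

```text
time_s: 15.6
ee_pos: [0.6354, 0.0534, 0.1184]
eef_rot: [3.141, -0.001, 0.591]
force: [-0.4, -0.6, 5.7]
grip_width: 0.0158
grip_force: 20.0
```

Emit:
step_arm(plan=[{"dx": -0.0002, "dy": -0.0178, "dz": 0, "rx": 0, "ry": 0, "rz": -0.0133, "claw": 1}, {"dx": -0.0002, "dy": -0.0178, "dz": 0, "rx": 0, "ry": 0, "rz": -0.0133, "claw": 1}, {"dx": 0, "dy": 0, "dz": 0, "rx": 0, "ry": 0, "rz": 0, "claw": 1}])

```text
time_s: 15.9
ee_pos: [0.6334, 0.0563, 0.1185]
eef_rot: [3.141, -0.001, 0.633]
force: [-0.6, -0.9, 5.4]
grip_width: 0.0161
grip_force: 20.0
```

Emit:
step_arm(plan=[{"dx": -0.0002, "dy": -0.0178, "dz": 0, "rx": 0, "ry": 0, "rz": -0.0133, "claw": 1}, {"dx": -0.0002, "dy": -0.0178, "dz": 0, "rx": 0, "ry": 0, "rz": -0.0133, "claw": 1}, {"dx": 0, "dy": 0, "dz": 0, "rx": 0, "ry": 0, "rz": 0, "claw": 1}])

```text
time_s: 16.2
ee_pos: [0.6312, 0.0591, 0.1184]
eef_rot: [3.141, -0.001, 0.674]
force: [-1.1, -0.7, 5.5]
grip_width: 0.0155
grip_force: 20.0
```

Emit:
step_arm(plan=[{"dx": -0.003, "dy": -0.0178, "dz": 0, "rx": 0, "ry": 0, "rz": -0.0133, "claw": 1}, {"dx": -0.0002, "dy": -0.0178, "dz": 0, "rx": 0, "ry": 0, "rz": -0.0133, "claw": 1}, {"dx": 0, "dy": 0, "dz": 0, "rx": 0, "ry": 0, "rz": 0, "claw": 1}])

```text
time_s: 16.5
ee_pos: [0.6287, 0.0617, 0.1184]
eef_rot: [3.141, -0.001, 0.716]
force: [-0.1, -0.4, 6.1]
grip_width: 0.0157
grip_force: 20.0
```

Emit:
step_arm(plan=[{"dx": -0.0002, "dy": -0.0178, "dz": 0, "rx": 0, "ry": 0, "rz": -0.0133, "claw": 1}, {"dx": -0.0002, "dy": -0.0178, "dz": 0, "rx": 0, "ry": 0, "rz": -0.0133, "claw": 1}, {"dx": 0, "dy": 0, "dz": 0, "rx": 0, "ry": 0, "rz": 0, "claw": 1}])

```text
time_s: 16.8
ee_pos: [0.6256, 0.0644, 0.1174]
eef_rot: [-3.141, 0.001, 0.758]
force: [-0.6, 0.8, -1.1]
grip_width: 0.0153
grip_force: 20.0
```

Emit:
step_arm(plan=[{"dx": -0.0002, "dy": -0.0178, "dz": 0, "rx": 0, "ry": 0, "rz": -0.0133, "claw": 1}, {"dx": -0.0002, "dy": -0.0178, "dz": 0, "rx": 0, "ry": 0, "rz": -0.0133, "claw": 1}, {"dx": 0, "dy": 0, "dz": 0, "rx": 0, "ry": 0, "rz": 0, "claw": 1}])

```text
time_s: 17.1
ee_pos: [0.6233, 0.0668, 0.1177]
eef_rot: [-3.141, 0.0, 0.8]
force: [-0.3, -0.5, -1.0]
grip_width: 0.0153
grip_force: 20.0
```

Emit:
step_arm(plan=[{"dx": -0.0002, "dy": -0.0178, "dz": 0, "rx": 0, "ry": 0, "rz": -0.0133, "claw": 1}, {"dx": -0.0002, "dy": -0.0178, "dz": 0, "rx": 0, "ry": 0, "rz": -0.0133, "claw": 1}, {"dx": 0, "dy": 0, "dz": 0, "rx": 0, "ry": 0, "rz": 0, "claw": 1}])

```text
time_s: 17.4
ee_pos: [0.621, 0.0693, 0.1183]
eef_rot: [3.141, -0.0, 0.841]
force: [-0.6, -0.6, 1.7]
grip_width: 0.0154
grip_force: 20.0
```

The push vanished between (0.6256,0.0644) and (0.6233,0.0668), and came back at the last step. I'm stepping back to the middle and lowering gently.

Emit:
step_arm(plan=[{"dx": 0.0002, "dy": 0.024, "dz": 0, "rx": 0, "ry": 0, "rz": 0.0175, "claw": 1}, {"dx": 0.0002, "dy": 0.024, "dz": 0, "rx": 0, "ry": 0, "rz": 0.0175, "claw": 1}, {"dx": 0, "dy": 0, "dz": 0, "rx": 0, "ry": 0, "rz": 0, "claw": 1}, {"dx": 0, "dy": 0, "dz": 0.01, "rx": 0, "ry": 0, "rz": 0, "claw": 1}, {"dx": 0, "dy": 0, "dz": 0, "rx": 0, "ry": 0, "rz": 0, "claw": 1}])

```text
time_s: 17.9
ee_pos: [0.6244, 0.0658, 0.1166]
eef_rot: [-3.141, 0.0, 0.785]
force: [-0.8, 0.5, -0.7]
grip_width: 0.0157
grip_force: 20.0
```

Emit:
step_arm(plan=[{"dx": 0, "dy": 0, "dz": 0.005, "rx": 0, "ry": 0, "rz": 0, "claw": 1}, {"dx": 0, "dy": 0, "dz": 0.005, "rx": 0, "ry": 0, "rz": 0, "claw": 1}, {"dx": 0, "dy": 0, "dz": 0, "rx": 0, "ry": 0, "rz": 0, "claw": 1}])

```text
time_s: 18.2
ee_pos: [0.6245, 0.0658, 0.1158]
eef_rot: [-3.141, 0.0, 0.785]
force: [-0.1, -0.5, -0.9]
grip_width: 0.0156
grip_force: 20.0
```

Emit:
step_arm(plan=[{"dx": 0, "dy": 0, "dz": 0.01, "rx": 0, "ry": 0, "rz": 0, "claw": 1}, {"dx": 0, "dy": 0, "dz": 0, "rx": 0, "ry": 0, "rz": 0, "claw": 1}])

```text
time_s: 18.4
ee_pos: [0.6245, 0.0659, 0.1148]
eef_rot: [-3.141, 0.0, 0.785]
force: [-0.4, 0.2, -1.6]
grip_width: 0.0154
grip_force: 20.0
```

Emit:
step_arm(plan=[{"dx": 0, "dy": 0, "dz": 0.01, "rx": 0, "ry": 0, "rz": 0, "claw": 1}, {"dx": 0, "dy": 0, "dz": 0, "rx": 0, "ry": 0, "rz": 0, "claw": 1}])

```text
time_s: 18.6
ee_pos: [0.6245, 0.0659, 0.1138]
eef_rot: [-3.141, 0.0, 0.785]
force: [-0.7, 0.5, -0.9]
grip_width: 0.016
grip_force: 20.0
```

Emit:
step_arm(plan=[{"dx": 0, "dy": 0, "dz": 0.015, "rx": 0, "ry": 0, "rz": 0, "claw": 1}, {"dx": 0, "dy": 0, "dz": 0.015, "rx": 0, "ry": 0, "rz": 0, "claw": 1}, {"dx": 0, "dy": 0, "dz": 0, "rx": 0, "ry": 0, "rz": 0, "claw": 1}])

```text
time_s: 18.9
ee_pos: [0.6244, 0.0658, 0.1106]
eef_rot: [-3.141, 0.0, 0.785]
force: [-0.3, 0.0, -1.5]
grip_width: 0.0156
grip_force: 20.0
```

Emit:
step_arm(plan=[{"dx": 0, "dy": 0, "dz": 0.015, "rx": 0, "ry": 0, "rz": 0, "claw": 1}, {"dx": 0, "dy": 0, "dz": 0.015, "rx": 0, "ry": 0, "rz": 0, "claw": 1}, {"dx": 0, "dy": 0, "dz": 0.01, "rx": 0, "ry": 0, "rz": 0, "claw": 1}, {"dx": 0, "dy": 0, "dz": 0, "rx": 0, "ry": 0, "rz": 0, "claw": 1}])

```text
time_s: 19.3
ee_pos: [0.6245, 0.0658, 0.1067]
eef_rot: [-3.141, 0.0, 0.785]
force: [0.0, 1.4, -1.4]
grip_width: 0.0154
grip_force: 20.0
```

Emit:
step_arm(plan=[{"dx": 0, "dy": 0, "dz": 0.01, "rx": 0, "ry": 0, "rz": 0, "claw": 1}, {"dx": 0, "dy": 0, "dz": 0, "rx": 0, "ry": 0, "rz": 0, "claw": 1}])

```text
time_s: 19.5
ee_pos: [0.6245, 0.0658, 0.1059]
eef_rot: [-3.142, 0.0, 0.785]
force: [-0.7, 0.8, -1.4]
grip_width: 0.0154
grip_force: 20.0
```

Emit:
step_arm(plan=[{"dx": 0, "dy": 0, "dz": 0.01, "rx": 0, "ry": 0, "rz": 0, "claw": 1}, {"dx": 0, "dy": 0, "dz": 0, "rx": 0, "ry": 0, "rz": 0, "claw": 1}])

```text
time_s: 19.7
ee_pos: [0.6248, 0.0659, 0.1056]
eef_rot: [3.141, -0.001, 0.785]
force: [-1.8, 1.4, 4.5]
grip_width: 0.0156
grip_force: 20.0
```

Emit:
step_arm(plan=[{"dx": 0, "dy": 0, "dz": 0.005, "rx": 0, "ry": 0, "rz": 0, "claw": 1}, {"dx": 0, "dy": 0, "dz": 0, "rx": 0, "ry": 0, "rz": 0, "claw": 1}])

```text
time_s: 19.9
ee_pos: [0.6249, 0.0659, 0.1056]
eef_rot: [3.141, -0.001, 0.785]
force: [-2.8, 0.7, 8.4]
grip_width: 0.0155
grip_force: 20.0
```

The shoulder is seated at z 0.1056, exactly 13 mm below the riding height. I'm releasing and rising.

Emit:
step_arm(plan=[{"dx": 0, "dy": 0, "dz": -0.007, "rx": 0, "ry": 0, "rz": 0, "claw": 1}, {"dx": 0, "dy": 0, "dz": 0, "rx": 0, "ry": 0, "rz": 0, "claw": 0.6}, {"dx": 0, "dy": 0, "dz": 0, "rx": 0, "ry": 0, "rz": 0, "claw": 0.6}, {"dx": 0, "dy": 0, "dz": 0, "rx": 0, "ry": 0, "rz": 0, "claw": 0.6}, {"dx": 0, "dy": 0, "dz": 0, "rx": 0, "ry": 0, "rz": 0, "claw": 0.6}])

```text
time_s: 20.4
ee_pos: [0.6245, 0.0657, 0.105]
eef_rot: [-3.142, 0.0, 0.785]
force: [0.1, -0.8, -0.2]
grip_width: 0.0369
grip_force: 0.0
```

Emit:
step_arm(plan=[{"dx": 0, "dy": 0, "dz": -0.15, "rx": 0, "ry": 0, "rz": 0, "claw": 0.6}, {"dx": 0, "dy": 0, "dz": -0.25, "rx": 0, "ry": 0, "rz": 0, "claw": 0.6}, {"dx": 0, "dy": 0, "dz": -0.3, "rx": 0, "ry": 0, "rz": 0, "claw": 0.6}, {"dx": 0, "dy": 0, "dz": -0.3, "rx": 0, "ry": 0, "rz": 0, "claw": 0.6}, {"dx": 0, "dy": 0, "dz": -0.3, "rx": 0, "ry": 0, "rz": 0, "claw": 0.6}, {"dx": 0, "dy": 0, "dz": 0, "rx": 0, "ry": 0, "rz": 0, "claw": 0.6}, {"dx": 0, "dy": 0, "dz": 0, "rx": 0, "ry": 0, "rz": 0, "claw": 0.6}])

```text
time_s: 21.1
ee_pos: [0.6246, 0.0658, 0.2361]
eef_rot: [3.141, -0.001, 0.785]
force: [-0.1, 0.7, -0.2]
grip_width: 0.0377
grip_force: 0.0
```

Run:
```python
from h import *
o=telemetry.get_obs();p=viewer.camera('wrist');save(p,'w5.png');X=cloud(p,o)
P=X[(np.hypot(X[...,0]-.6245,X[...,1]-.0659)<.015)&(X[...,2]>.1)&(X[...,2]<.16)]
print(o['ee_pos'],len(P),P.mean(0),np.percentile(P[:,2],[50,95]))
```

```text
[0.62457475 0.06581469 0.23611987] 405 [0.62584169 0.06824571 0.1240807 ] [0.12799354 0.1294825 ]
```

View pics/w5.png

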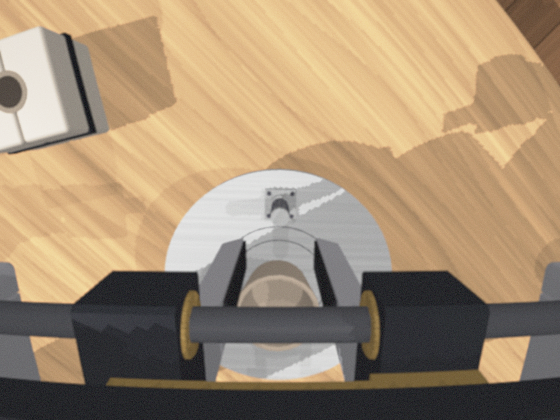

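The pin stands upright in the bushing at (280,208). Its top is at z 0.129, which is the fully home height. The cup still stands mid-wheel at (280,300) and the gripper is clear.

```bash
python3 -c "
from station import hand_in
print(hand_in())"
```

```text
the job is handed in; nothing more can be done
None
```

I handed the job in with the index pin fully home through the bushing and index plate, the cup still standing mid-wheel and the gripper clear at about 21 s; no verdict came back.

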